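# Change the setting block over and offer the new one up to the rails

### The job

We are changing over to the narrow setting block: first put the wider steel block that lies loose on the bench back into its own nest in the rack, the one whose pocket fits it closest, right down to the bottom, and let go of it. Then take the narrow block out of its nest, lift it over the two standing bottles and finish while still holding it: level and still, about 1 cm above the two rails of the jig, centred over the gap between them and in line with it, not touching the jig. Do not push the bottles or the glue can about.

Things in the scene. Friction and masses are not known exactly. Their poses are not given: they have to be found in the camera images.
- mid_block: The wider of two plain steel setting blocks, lying loose on the bench at the start: body 30 wide (its x) x 60 long (its y) x 22 high, with an upright round steel knob 18 in diameter on top from 22 to 42 above its underside. The knob's axis stands 12 from the block's centre towards its +y end. Origin: centre of its underside; z up. About 0.19 kg.
- narrow_block: The narrow steel setting block, standing in its nest in the rack at the start with about 12 of its body showing above the nest: body 20 wide (its x) x 60 long (its y) x 22 high, with an upright round steel knob 18 in diameter on the middle of its top, from 22 to 42 above its underside. Origin: centre of its underside; z up. About 0.15 kg.
- rack: Fixed wooden board 214 (its x) x 100 (its y) x 8 high, which carries the three nests side by side along its x, 68 apart, in an order that varies; their axes are parallel to its own. Origin: centre of its underside.
- nest_mid: Empty grey plastic nest, fixed on the rack, the place of the wider block: 62 (x) x 84 (y) x 14 high, with a central pocket 36 wide (x) x 66 long (y) x 10 deep, open at the top. The pocket floor is 4 above the origin, the top 14 above it. Origin: centre of the nest's underside. The block may lie in it either way round.
- nest_narrow: Grey plastic nest like the others, in which the narrow block stands: pocket 26 wide (x) x 66 long (y) x 10 deep. Origin: centre of its underside.
- nest_wide: Empty grey plastic nest of the same outer size for a still wider block that is not here: pocket 46 wide (x) x 66 long (y) x 10 deep; stays empty. Origin: centre of its underside.
- jig: Fixed label-rail jig: grey base plate 110 (its x) x 150 (its y) x 10 high with two upright aluminium rails, each 14 thick and 140 long, running along its y, their tops 40 above the bench and the gap between them 28 wide; small black adjusting knob on its +x side, below the rail tops. Origin: centre of the base's underside, on the bench.
- gap (a point): Centre of the gap between the jig's two rails, level with their tops (40 above the bench). Axes as the jig: y along the rails, x across them.
- bottle_a: Plain cream soap bottle with black cap, without label, 50 x 87 x 202 high, standing loose between rack and jig, its 87 side along the row. Origin: centre of its underside. About 0.49 kg.
- bottle_b: The second such bottle, farther from the robot, 50 x 87 x 202 high; the two form a row with a gap too narrow to pass between. Origin: centre of its underside.
- glue_can: Closed tin, 69 in diameter, 76 high, standing loose beyond the bottles. Origin: centre of its underside.
Things that resemble listed ones, but are neither listed nor needed, are in the scene too. Leave any yellow look-alike of the mid_block alone.

How it is judged:
On the way, in this order (a step that is already met when the one before it is completed fails the run):
1. the wider block sits right down in its own nest, released, while the narrow block is still in its nest (horizontal distance between mid_block and nest_mid below 0.006 m and z of mid_block in the frame of nest_mid between 0 and 0.008 m and angle between the y axis of mid_block and the y axis of nest_mid, either way round below 0.12 rad and angle between mid_block's own z axis and vertical below 0.08 rad and contact force between the fingers and mid_block below 0.05 N and horizontal distance between narrow_block and nest_narrow below 0.006 m and z of narrow_block in the frame of nest_narrow below 0.008 m), for 0.2 s.
2. the narrow block is carried over the row of bottles (its underside higher than their tops, within 80 mm of a bottle's axis seen from above) (height (world z) of narrow_block above 0.2 m and (horizontal distance between narrow_block and bottle_a below 0.08 m or horizontal distance between narrow_block and bottle_b below 0.08 m)), for 0.05 s.
At the end, for the whole second after the job is handed in: Narrow block held still by the fingers, underside 3 to 22 mm above the rail tops, centred within 6 mm across and 12 mm along the gap, within 0.12 rad of the rails, tilt under 0.1 rad, not touching the jig; wider block released, down in its own nest, within 6 mm of its centre and 0.12 rad (z of narrow_block in the frame of gap between 0.003 and 0.022 m and x of narrow_block in the frame of gap between -0.006 and 0.006 m and y of narrow_block in the frame of gap between -0.012 and 0.012 m and angle between the y axis of narrow_block and the y axis of gap, either way round below 0.12 rad and angle between narrow_block's own z axis and vertical below 0.1 rad and linear speed of narrow_block below 0.015 m/s and angular speed of narrow_block below 0.15 rad/s and contact force between the fingers and narrow_block above 0.5 N and contact force between narrow_block and jig below 0.05 N and horizontal distance between mid_block and nest_mid below 0.006 m and z of mid_block in the frame of nest_mid between 0 and 0.008 m and angle between the y axis of mid_block and the y axis of nest_mid, either way round below 0.12 rad and angle between mid_block's own z axis and vertical below 0.08 rad and contact force between the fingers and mid_block below 0.05 N); the arm keeps its last pose, push and grip.
It fails at once if a bottle or the glue can is shifted more than 20 mm or tipped (distance of any of bottle_a, bottle_b, glue_can from where it was at the start of the episode above 0.02 m or angle between any of bottle_a, bottle_b, glue_can's own z axis and vertical above 0.2 rad).
It fails at once if the narrow block touches the jig (contact force between narrow_block and jig above 0.5 N).
It also fails if it takes over 56 s, if anything falls off the work surface, if the arm or the gripper's body presses on something with over 40 N, if the wrist force passes 120 N, or if a joint passes its speed limit or range.

### The arm

A 7-joint arm with a two-finger parallel gripper is mounted at the origin on a cart in front of the work surface, level with it; the furniture and walls round the work are solid. World frame = base frame: x ahead of the robot, y to its left, z up, the work surface at z = 0. Lengths are in m, angles in rad, forces in N, time in s.
With the tool pointing down it reaches from about 0.4 to 0.85 m from the base axis. Payload 10.4 kg.
Tool frame: the origin (TCP) lies between the finger pads; the fingertips stand r.nose_length ahead of it and the grasp point (between the pads) lies 6 mm ahead of it (r.nose_length is the distance from the TCP to the fingertips, in m); z points along the fingers, x is the direction in which the jaws open and shut, and the axes are right-handed (so a half turn about z gives the same grasp; the last joint's range is limited). The gripper opens to 87 mm and grips with 3 to 60 N. Pads are 19 mm wide; open, the fingers measure 117 mm over their backs; the gripper's body (75 mm by 190 mm) begins 51 mm behind the grasp point.
Start: joints at [-1.149, 0.332, -0.065, 1.46, 0.022, 1.35, -0.088], TCP at [0.269, 0.564, 0.248] pointing down, gripper open.
Joint ranges: [-2.6, 2.6], [-0.5, 2.12], [-1.47, 1.34], [0.16, 2.42], [-1.27, 4.41], [0.06, 2.06], [-2.6, 2.6]. Speed limits (rad/s): [2.22, 2.22, 2.79, 2.79, 3.14, 3.14, 3.14].

### API

Orientations are given as a unit quaternion [x, y, z, w].
In Python, from bench import r gives the robot as it stands. The module is installed in compiled form; this text tells all that it offers.
- The arm moves only by the shell command python3 -m creep 'ROWS' [OPENING] [FORCE]. ROWS is JSON, a list of rows, each an object of numbers: "x", "y", "z": the shift along the world's x, y, z in m; "spin": the turn about the world's z in degrees. In form: [{"x": .., "y": .., "z": .., "spin": ..}, ...]. A call has 1 to 12 rows; each row is the pose to reach, as a shift and turn from the pose commanded when the call began; what a row does not reach only later rows make up. A row lasts 1/8 s, in which the tool goes at most 62.5 mm and 10.7 degrees, less where a joint would pass 70% of its speed; a pose out of reach is approached as far as the arm can. A call with a gripper value outside its range is refused whole. OPENING is the finger opening in m, from 0 to 0.087, set as the call begins (- or left out, the last holds). The fingers move at their own pace and stop on an object; FORCE is the grip in N (left out, the last holds). Time passes only in rows, so rows that repeat a pose let the fingers close. It gives the time, the measured TCP pose, the force and the opening at its end, in the units of the state.
- r.read_state(): the state, without advancing time (a new reading comes with each control period).
- r.camera(name): name is "scene" or "top" or "wrist"; returns a dict with "pixels" (384x512x3 uint8, blue, green, red), "z_map" (384x512 float32, m along the optical axis (not along the pixel's ray), 0 where there is no reading), "K" (3x3 intrinsics, pixels), "R" (3x3) and "t" (3): a world point X has camera coordinates R X + t. Camera axes: x right, y down, z forward; pixel columns grow to the right and rows downward; lengths in m; the calibration is good to about 2 mm. A picture is of the moment at which its call begins.
- r.close_job(): hands the job in, once; it reports no verdict.
The state is a dict: "time": time; "joint_positions": joint angles; "joint_vel": joint speeds; "joint_torque": joint torques, N m; "ee_pos": TCP position; "eef_rot": TCP orientation; "ft_force": force on the tool from outside, world axes, zero at the start; "torque": the same for the moment, N m; "width": finger opening in m.
Only numpy, scipy, OpenCV 4.12 (cv2) and the standard library are available. Lean on these libraries where they do the work, as an engineer would, in place of code of your own. Each camera call takes 0.05 s, during which the arm holds its last target. There are 200 camera calls.

## Working session

There is one attempt and no reset: what is moved stays moved. The work goes in short steps, Python scripts to look and compute and a shell command to move; the robot and the scene stay as the last step left them, time stands still between calls to the robot, and variables do not carry over. Pictures are saved under pics/ and viewed, about 8 in all and at most 12, crops included, and the job is handed in when it is done.

```bash
mkdir -p pics
cat > h.py <<'E'
import numpy as np,cv2
from bench import r
def shot(n):
    c=r.camera(n);return c
def world(c,u,v,z=None):
    K=c["K"];d=c["z_map"][int(v),int(u)] if z is None else 1
    p=np.linalg.inv(K)@np.array([u,v,1.])
    if z is None: return c["R"].T@(p*d-c["t"])
    o=-c["R"].T@c["t"];q=c["R"].T@p
    return o+q*(z-o[2])/q[2]
def cloud(c):
    v,u=np.mgrid[:384,:512];d=c["z_map"]
    P=np.stack([u,v,np.ones_like(u)],-1)@np.linalg.inv(c["K"]).T*d[...,None]
    W=(P-c["t"])@c["R"];W[d==0]=np.nan
    return W
E
python3 - <<'E'
from h import *
import pickle
s=r.read_state();print({k:np.round(v,3) for k,v in s.items()},r.nose_length)
a=shot("top");b=shot("scene")
pickle.dump((a,b),open("ab.pkl","wb"))
cv2.imwrite("pics/1.png",cv2.resize(a["pixels"],(800,600)))
cv2.imwrite("pics/2.png",cv2.resize(b["pixels"],(800,600)))
E
```

```text
{'time': np.float64(0.0), 'joint_positions': array([-1.149,  0.333, -0.065,  1.461,  0.022,  1.35 , -0.089]), 'joint_vel': array([-0.   , -0.001, -0.001,  0.   ,  0.001, -0.   ,  0.001]), 'joint_torque': array([ 0.0000e+00, -6.2326e+01,  2.5000e-02, -3.8990e+01, -6.1000e-02,
        4.0000e-02,  0.0000e+00]), 'ee_pos': array([0.269, 0.564, 0.247]), 'eef_rot': array([ 0.846,  0.534, -0.001,  0.   ]), 'ft_force': array([ 0.194,  0.468, -0.084]), 'torque': array([ 0.04 ,  0.009, -0.008]), 'width': np.float64(0.087)} 0.025
```

View pics/1.png

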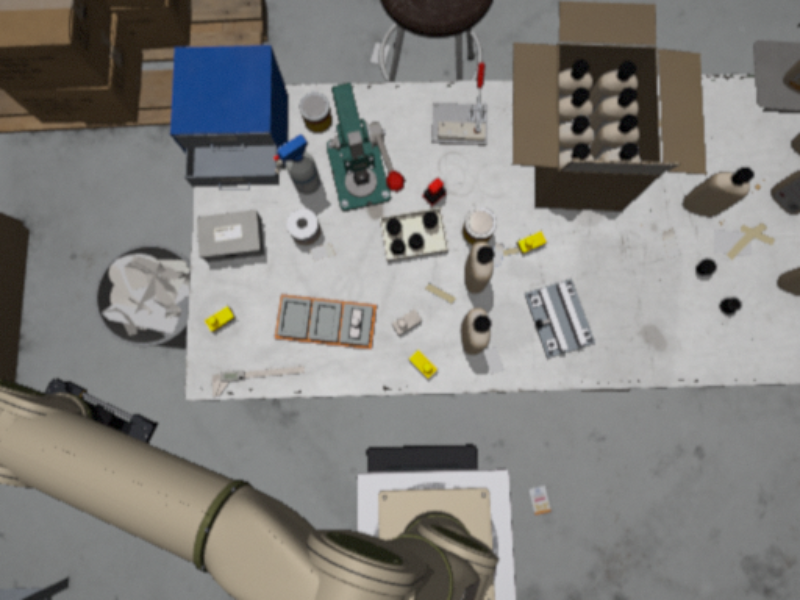

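View pics/2.png

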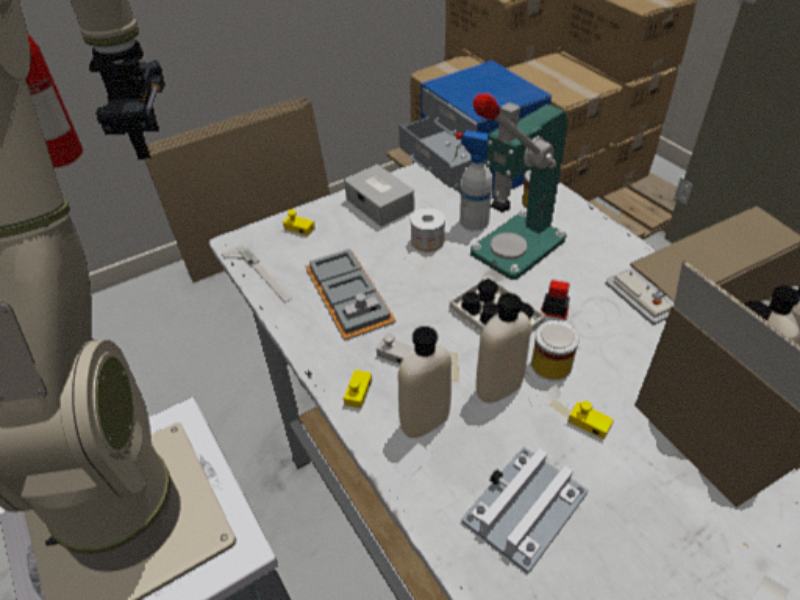

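The steel block is at top (407,322). The yellow look-alikes at (220,319), (423,364) and (531,242) are to be left alone. The rack has nests at (295,318), (326,322) and (356,325, narrow block). Next I enlarge this area and measure it.

Run:
```python
from h import *
import pickle
a,b=pickle.load(open("ab.pkl","rb"))
im=a["pixels"]
# crop top u 170-280, v 180-235 ; scene rack
c1=cv2.resize(im[180:250,170:280],(800,509),interpolation=cv2.INTER_CUBIC)
cv2.imwrite("pics/3.png",c1)
def g(n,u,v,z=None):
    print(n,np.round(world(a,u*.64,v*.64,z),3))
for n,u,v in [("nestL",295,318),("nestM",326,322),("nestR",350,335),("block",400,325),("capA",481,324),("capB",484,254),("can",480,224),("jig",560,318)]: g(n,u,v)
W=cloud(a)
def rect(n,m):
    p=W[m][:,:2].astype(np.float32);R=cv2.minAreaRect(p*1000);print(n,len(p),np.round(R[0]),np.round(R[1]),R[2],W[m].mean(0).round(3))
v,u=np.mgrid[:384,:512];z=W[...,2]
def box(u0,v0,u1,v1): return (u>u0*.64)&(u<u1*.64)&(v>v0*.64)&(v<v1*.64)
rect("rails",box(515,265,605,365)&(z>.03)&(z<.05))
rect("jigbase",box(515,265,605,365)&(z>.005)&(z<.05))
rect("rack",box(270,285,382,352)&(z>.005)&(z<.03))
rect("nesttop",box(270,285,382,352)&(z>.018)&(z<.027))
rect("block",box(388,305,424,338)&(z>.01)&(z<.035))
rect("blknob",box(388,305,424,338)&(z>.035)&(z<.05))
rect("narrow",box(335,300,375,345)&(z>.028)&(z<.06))
rect("nknob",box(335,300,375,345)&(z>.045)&(z<.07))
rect("capA",box(460,300,500,360)&(z>.185))
rect("capB",box(460,235,500,300)&(z>.185))
rect("A",box(455,300,505,360)&(z>.1))
rect("B",box(455,235,505,300)&(z>.1))
```

```text
nestL [0.481 0.286 0.01 ]
nestM [0.47  0.219 0.011]
nestR [0.438 0.165 0.033]
block [0.456 0.058 0.04 ]
capA [ 0.431 -0.094  0.199]
capB [ 0.567 -0.107  0.198]
can [ 0.665 -0.119  0.075]
jig [ 0.466 -0.291  0.013]
rails 429 [ 463. -276.] [139.  87.] 16.40660285949707 [ 0.466 -0.287  0.039]
jigbase 1490 [ 476. -296.] [216. 202.] 0.004171782173216343 [ 0.466 -0.287  0.02 ]
rack 1639 [479. 219.] [144. 236.] 1.4304660558700562 [0.472 0.223 0.016]
nesttop 675 [473. 221.] [198.  85.] 81.88373565673828 [0.471 0.212 0.022]
block 141 [466.  44.] [30. 60.] 30.178482055664062 [0.465 0.042 0.021]
blknob 22 [459.  54.] [13. 14.] 88.63040924072266 [0.459 0.054 0.041]
narrow 113 [456. 152.] [75. 47.] 3.5130443572998047 [0.462 0.153 0.037]
nknob 22 [463. 153.] [15. 13.] 0.4437401592731476 [0.463 0.153 0.053]
capA 114 [431. -96.] [33. 33.] 86.98380279541016 [ 0.432 -0.095  0.201]
capB 111 [ 566. -108.] [33. 34.] 84.40652465820312 [ 0.566 -0.108  0.2  ]
A 410 [431. -93.] [83. 43.] 2.2077300548553467 [ 0.426 -0.09   0.164]
B 406 [ 566. -105.] [84. 43.] 4.642159938812256 [ 0.556 -0.103  0.162]
```

View pics/3.png

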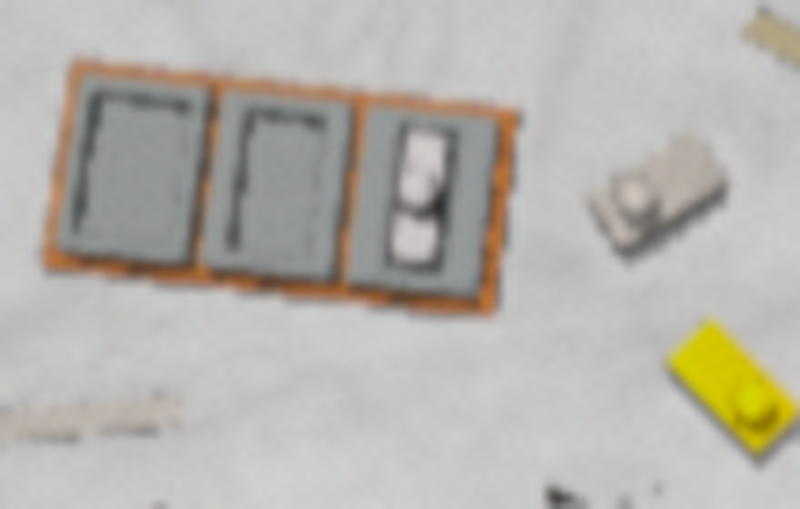

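The picture shows the left nest pocket about 110 px wide and the middle one about 85 px, so the middle nest (crop ~(283,195)) is nest_mid. The grey steel block is at crop (660,195), with its knob towards lower left. I move above the block and look with the wrist camera.

```bash
python3 -m creep '[{"x":0.197,"y":-0.52,"z":-0.03,"spin":-34.5},{"x":0.197,"y":-0.52,"z":-0.03,"spin":-34.5},{"x":0.197,"y":-0.52,"z":-0.03,"spin":-34.5},{"x":0.197,"y":-0.52,"z":-0.03,"spin":-34.5},{"x":0.197,"y":-0.52,"z":-0.03,"spin":-34.5},{"x":0.197,"y":-0.52,"z":-0.03,"spin":-34.5},{"x":0.197,"y":-0.52,"z":-0.03,"spin":-34.5},{"x":0.197,"y":-0.52,"z":-0.03,"spin":-34.5},{"x":0.197,"y":-0.52,"z":-0.03,"spin":-34.5},{"x":0.197,"y":-0.52,"z":-0.03,"spin":-34.5},{"x":0.197,"y":-0.52,"z":-0.03,"spin":-34.5},{"x":0.197,"y":-0.52,"z":-0.03,"spin":-34.5}]' 0.06 30
python3 - <<'E'
from h import *
import pickle
a,b=pickle.load(open("ab.pkl","rb"))
c=shot("wrist");pickle.dump(c,open("w1.pkl","wb"))
cv2.imwrite("pics/4.png",cv2.resize(c["pixels"],(800,600)))
W=cloud(c);z=W[...,2];x=W[...,0];y=W[...,1]
def rect(W,n,m):
    p=W[m][:,:2].astype(np.float32);R=cv2.minAreaRect(p*1000);print(n,len(p),np.round(R[0],1),np.round(R[1]),round(R[2],2),W[m].mean(0).round(4))
near=(abs(x-.466)<.05)&(abs(y-.044)<.05)
rect(W,"block top",near&(z>.017)&(z<.027));rect(W,"knob",near&(z>.037)&(z<.047));print(np.nanmin(z),np.isnan(z).mean())
W=cloud(a);z=W[...,2]
m=(abs(W[...,0]-.466)<.11)&(abs(W[...,1]+.287)<.08)&(z>.036)&(z<.045)
n,l=cv2.connectedComponents(m.astype(np.uint8))
for i in range(1,n):
    if (l==i).sum()>15: rect(W,"rail",l==i)
E
```

```text
time: 1.6
ee_pos: [0.4656, 0.0455, 0.2175]
eef_rot: [0.966, 0.26, -0.0, -0.0]
ft_force: [-0.7, 0.5, 0.8]
width: 0.0597
block top 1420 [465.9  44.8] [30. 60.] 30.56 [0.4661 0.0446 0.0216]
knob 277 [459.7  55.7] [16. 17.] 30.06 [0.4595 0.0558 0.0415]
-0.8285450403566377 0.003911336263020833
rail 159 [ 472.6 -309.8] [138.  16.] 15.53 [ 0.474  -0.3091  0.0402]
rail 164 [ 461.9 -269.7] [139.  16.] 15.81 [ 0.4594 -0.2701  0.04  ]
```

View pics/4.png

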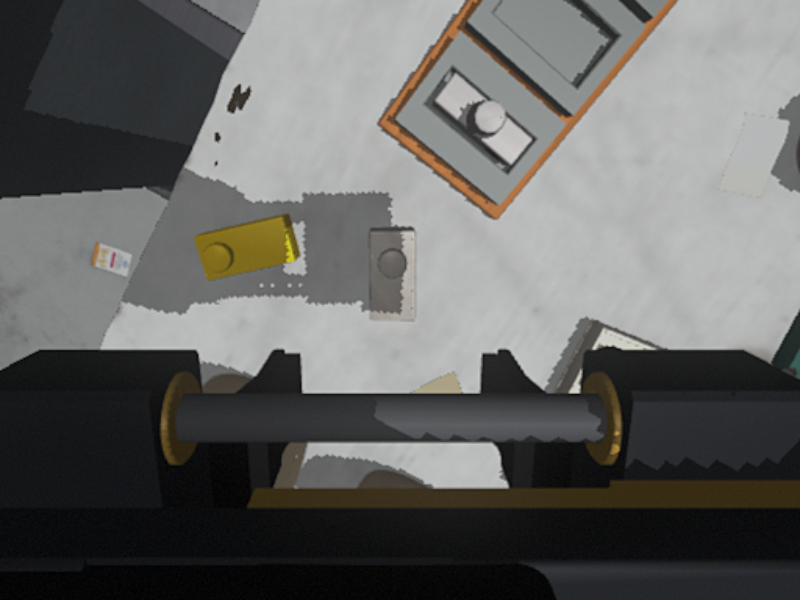

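The block is at (466.0, 44.8) mm with yaw 30.3°, and the tool is already aligned with it. I descend and grip the body across its width, with the tips about 12.5 mm above the underside so the fingers clear the nest.

```bash
python3 -m creep '[{"z":-0.06},{"z":-0.12},{"z":-0.16,"y":-0.0006},{"z":-0.175,"y":-0.0006},{"z":-0.18,"y":-0.0006},{"z":-0.18,"y":-0.0006},{"z":-0.18,"y":-0.0006}]'
python3 -m creep '[{"z":0},{"z":0},{"z":0},{"z":0},{"z":0},{"z":0}]' 0.02 40
python3 -m creep '[{"z":0.02},{"z":0.06},{"z":0.1},{"z":0.1,"y":0.04,"spin":10},{"z":0.1,"y":0.08,"spin":20},{"z":0.1,"y":0.11,"spin":30},{"z":0.1,"y":0.11,"spin":40},{"z":0.1,"y":0.11,"spin":52},{"z":0.1,"y":0.11,"spin":52},{"z":0.1,"y":0.11,"spin":52},{"z":0.1,"y":0.11,"spin":52}]'
python3 - <<'E'
from h import *
import pickle
c=shot("wrist");pickle.dump(c,open("w2.pkl","wb"))
cv2.imwrite("pics/5.png",cv2.resize(c["pixels"],(800,600)))
W=cloud(c);z=W[...,2];x=W[...,0];y=W[...,1]
for lo,hi in [(.005,.01),(.010,.014),(.019,.025),(.031,.037),(.051,.056)]:
    m=(z>lo)&(z<hi)&(x>.36)&(x<.58)&(y>.09)&(y<.36)
    n,l,st,ce=cv2.connectedComponentsWithStats(m.astype(np.uint8),connectivity=4)
    for i in range(1,n):
        if st[i,4]>150:
            p=W[l==i][:,:2].astype(np.float32);R=cv2.minAreaRect(p*1000);print(lo,st[i],np.round(R[0],1),np.round(R[1]),round(R[2],2))
E
```

```text
0.005 [ 242    0  192  141 2667] [470.1 198.9] [167. 100.] 82.11
0.01 [ 316    0   77   55 2245] [473.6 223.6] [34. 66.] 82.36
0.019 [ 299    0  114   74 2503] [473.3 222. ] [63. 84.] 82.08
0.019 [ 252   20  110  112 4134] [464.  154.8] [62. 84.] 82.15
0.031 [ 278   47   62   59 1148] [463.8 154.4] [20. 60.] 81.91
0.051 [303  64  20  22 346] [463.7 154.7] [16. 17.] 33.23invalid input at $[0]: expected keys x, y, z, spin
invalid input at $[0]: expected keys x, y, z, spin
invalid input at $[0]: expected keys x, y, z, spin
```

View pics/5.png

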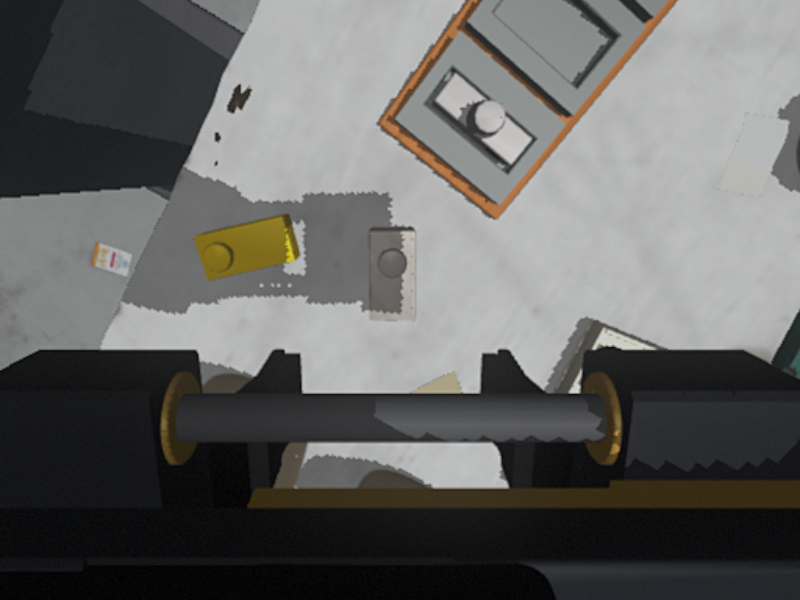

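The rows need all four keys, so nothing moved and the picture is unchanged. The measurement still counts: the pocket floor is 34×66 mm, which confirms the middle nest as nest_mid at (473.2, 222.0), 82.1°. Narrow block: (463.8, 154.6).

```bash
python3 -m creep '[{"x":0,"y":0,"z":-0.06,"spin":0},{"x":0,"y":-0.0006,"z":-0.12,"spin":0},{"x":0,"y":-0.0006,"z":-0.16,"spin":0},{"x":0,"y":-0.0006,"z":-0.175,"spin":0},{"x":0,"y":-0.0006,"z":-0.18,"spin":0},{"x":0,"y":-0.0006,"z":-0.18,"spin":0},{"x":0,"y":-0.0006,"z":-0.18,"spin":0}]' &&
python3 -m creep '[{"x":0,"y":0,"z":0,"spin":0},{"x":0,"y":0,"z":0,"spin":0},{"x":0,"y":0,"z":0,"spin":0},{"x":0,"y":0,"z":0,"spin":0},{"x":0,"y":0,"z":0,"spin":0},{"x":0,"y":0,"z":0,"spin":0}]' 0.02 40
```

```text
time: 2.58
ee_pos: [0.4668, 0.0439, 0.0388]
eef_rot: [0.966, 0.259, 0.001, -0.0]
ft_force: [-0.5, 0.5, -0.1]
width: 0.0597
time: 3.32
ee_pos: [0.4661, 0.0436, 0.0377]
eef_rot: [0.966, 0.259, 0.0, -0.0]
ft_force: [0.3, 0.8, 0.5]
width: 0.0295
```

```bash
python3 -m creep '[{"x":0,"y":0,"z":0.03,"spin":0},{"x":0,"y":0,"z":0.08,"spin":0},{"x":0.007,"y":0.04,"z":0.08,"spin":10},{"x":0.007,"y":0.08,"z":0.08,"spin":20},{"x":0.007,"y":0.12,"z":0.08,"spin":30},{"x":0.007,"y":0.15,"z":0.08,"spin":40},{"x":0.008,"y":0.178,"z":0.08,"spin":50},{"x":0.008,"y":0.178,"z":0.08,"spin":52},{"x":0.008,"y":0.178,"z":0.08,"spin":52},{"x":0.008,"y":0.178,"z":0.08,"spin":52},{"x":0.008,"y":0.178,"z":0.08,"spin":52}]'
python3 - <<'E'
from h import *
c=shot("wrist")
cv2.imwrite("pics/6.png",cv2.resize(c["pixels"],(800,600)))
s=r.read_state();print(s["ee_pos"],s["eef_rot"],s["width"])
W=cloud(c);z=W[...,2];x=W[...,0];y=W[...,1]
for lo,hi in [(.010,.014),(.019,.025),(.031,.037),(.08,.12),(.12,.14)]:
    m=(z>lo)&(z<hi)&(x>.36)&(x<.58)&(y>.09)&(y<.36)
    n,l,st,ce=cv2.connectedComponentsWithStats(m.astype(np.uint8),connectivity=4)
    for i in range(1,n):
        if st[i,4]>150:
            p=W[l==i][:,:2].astype(np.float32);R=cv2.minAreaRect(p*1000);print(lo,st[i],np.round(R[0],1),np.round(R[1]),round(R[2],2),W[l==i].mean(0).round(4))
E
```

```text
time: 4.7
ee_pos: [0.474, 0.2209, 0.1176]
eef_rot: [0.755, 0.655, -0.0, -0.0]
ft_force: [0.9, -0.2, -2.0]
width: 0.0296
[0.47398182 0.22109862 0.11762798] [ 7.55100353e-01  6.55609224e-01  2.02001461e-05 -3.87341742e-05] 0.029767912770954814
0.01 [228 159  50  20 976] [449.3 225.8] [36. 15.] 82.3 [0.4492 0.2258 0.0117]
0.01 [ 313  159   66   84 3949] [484.  290.7] [45. 65.] 82.1 [0.4768 0.2915 0.0115]
0.01 [142 160  37  64 213] [457.4 155. ] [24. 49.] 82.43 [0.4486 0.1623 0.0119]
0.019 [ 111  146   93  106 4639] [461.7 155.3] [63. 79.] 81.94 [0.4506 0.1598 0.0217]
0.019 [ 209  146   89   81 2987] [461.  224.2] [62. 59.] 82.1 [0.4521 0.2276 0.0215]
0.019 [ 302  146   93  106 2966] [480.5 290.2] [63. 80.] 82.22 [0.4655 0.2902 0.0214]
0.031 [ 138  166   34   58 1152] [454.3 156.8] [20. 41.] 82.46 [0.4484 0.1588 0.0338]
0.08 [ 195  179  112   73 4292] [458.1 222.7] [49. 33.] 82.09 [0.4547 0.223  0.1023]
0.08 [221 284  58  16 915] [496.5 217. ] [30. 10.] 82.6 [0.4963 0.2169 0.1015]
0.12 [ 229  219   41   33 1088] [458.  222.3] [17. 15.] 83.14 [0.4584 0.2224 0.1214]
```

View pics/6.png

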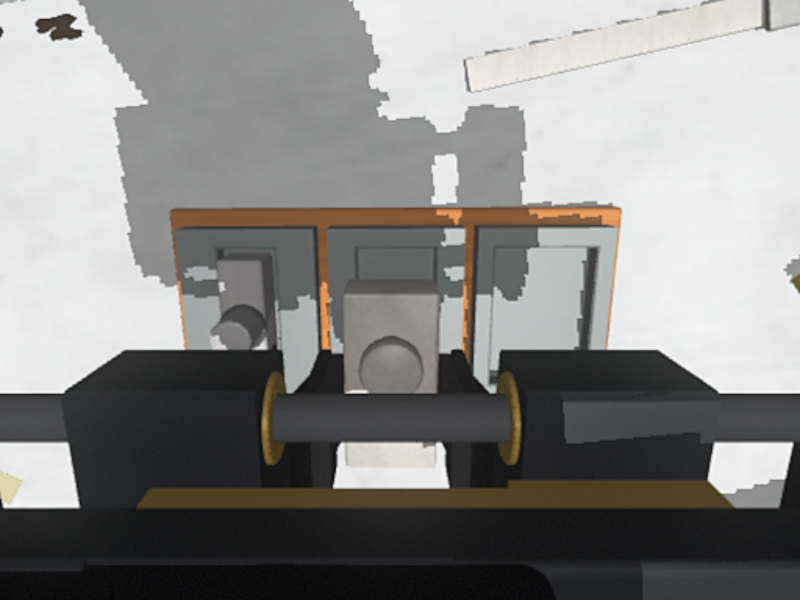

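The block hangs level in the jaws at (390,370) over the middle nest. It needs about +2.2 mm x and +1.9 mm y. I lower it to 6 mm above the pocket floor first, checking the force.

```bash
python3 -m creep '[{"x":0.002,"y":0.002,"z":0,"spin":0.2},{"x":0.002,"y":0.002,"z":-0.03,"spin":0.2},{"x":0.002,"y":0.002,"z":-0.05,"spin":0.2},{"x":0.002,"y":0.002,"z":-0.056,"spin":0.2},{"x":0.002,"y":0.002,"z":-0.059,"spin":0.2},{"x":0.002,"y":0.002,"z":-0.062,"spin":0.2},{"x":0.002,"y":0.002,"z":-0.062,"spin":0.2},{"x":0.002,"y":0.002,"z":-0.062,"spin":0.2}]'
python3 - <<'E'
from h import *
c=shot("wrist")
cv2.imwrite("pics/7.png",cv2.resize(c["pixels"][120:330,120:400],(800,600)))
W=cloud(c);e=np.array([.9905,-.1375]);n=np.array([.1375,.9905])
z=W[...,2];N=W[...,:2]@n*1000;E=W[...,:2]@e*1000
for nm,lo,hi in [("nest",.019,.024),("blk",.034,.046),("floor",.009,.015)]:
    m=(z>lo)&(z<hi)&(abs(N-285)<100)&(abs(E-438)<60)
    for v in range(150,330,12):
        q=np.where(m[v])[0]
        if len(q)>4:
            g=np.split(q,np.where(np.diff(q)>2)[0]+1)
            print(nm,v,"E%.0f"%np.median(E[v,q]),[(round(float(N[v,k[-1]]),1),round(float(N[v,k[0]]),1)) for k in g if len(k)>3])
E
```

```text
time: 5.75
ee_pos: [0.4761, 0.2238, 0.056]
eef_rot: [0.753, 0.657, 0.0, -0.0]
ft_force: [0.0, -0.3, -2.2]
width: 0.0296
nest 162 E399 [(248.6, 186.9), (316.1, 255.2), (384.2, 322.5)]
nest 174 E406 [(204.3, 187.0), (248.6, 230.6), (267.5, 254.4), (316.4, 303.9), (330.0, 322.5), (384.6, 376.1)]
nest 186 E412 [(201.6, 186.7), (248.9, 231.0), (267.4, 254.9), (316.3, 303.6), (330.0, 322.6), (383.7, 376.4)]
nest 198 E419 [(202.6, 186.9), (227.6, 227.3), (248.7, 230.8), (267.3, 255.1), (316.3, 303.7), (329.9, 322.8), (384.3, 376.9)]
nest 210 E425 [(202.5, 187.3), (248.7, 230.9), (267.7, 254.8), (315.8, 303.4), (330.1, 322.6), (383.9, 376.2)]
nest 222 E432 [(201.3, 186.7), (248.7, 230.9), (267.5, 255.0), (316.6, 303.6), (330.4, 322.4), (384.4, 376.4)]
nest 234 E439 [(258.4, 254.8), (316.2, 314.0), (323.9, 322.6)]
nest 246 E446 [(323.6, 322.3)]
nest 294 E476 [(269.3, 266.3), (306.3, 303.4)]
blk 186 E409 [(300.7, 272.0)]
blk 198 E414 [(216.3, 213.9), (300.9, 271.8)]
blk 210 E420 [(214.1, 212.0), (226.7, 222.3), (301.0, 271.6)]
blk 222 E426 [(218.2, 216.1), (278.8, 271.4), (301.1, 293.8)]
blk 234 E431 [(276.2, 263.4), (306.4, 296.5), (309.7, 308.0)]
blk 246 E438 [(276.6, 271.5), (301.1, 295.5)]
blk 294 E465 [(301.2, 271.5)]
floor 150 E395 []
floor 162 E401 []
floor 174 E408 [(227.1, 204.9), (303.5, 267.8), (376.5, 333.2)]
floor 186 E414 [(269.2, 267.5), (376.4, 333.1)]
floor 198 E421 [(376.6, 332.7)]
floor 210 E428 [(376.7, 333.4)]
floor 222 E436 [(377.1, 333.1)]
floor 246 E450 []
```

View pics/7.png

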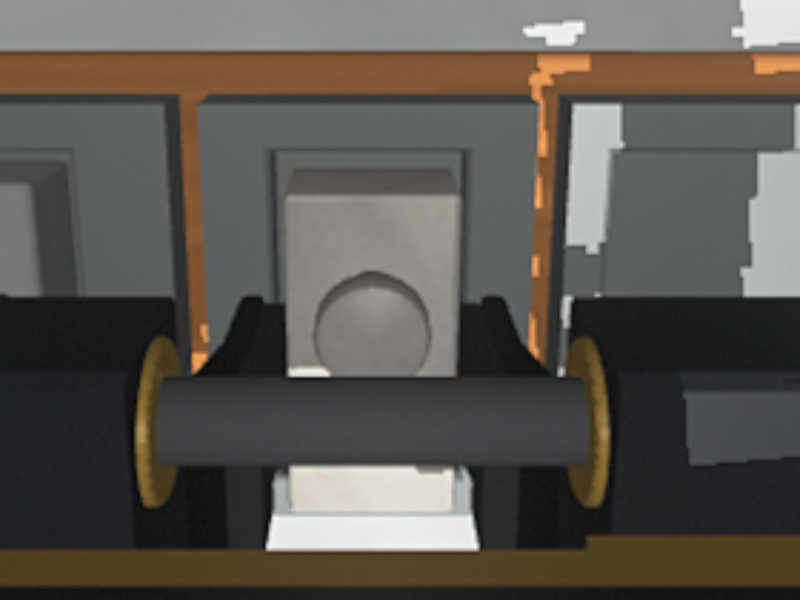

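Across, the block is at 286.35 and the pocket centre at 285.55, so it needs −0.8 mm. Now the check along the pocket.

Run:
```python
from h import *
c=shot("wrist")
W=cloud(c);e=np.array([.9905,-.1375]);n=np.array([.1375,.9905])
z=W[...,2];N=W[...,:2]@n*1000;E=W[...,:2]@e*1000
def f(nm,lo,hi,n0,n1):
    m=(z>lo)&(z<hi)&(N>n0)&(N<n1)&(abs(E-438)<60);print(nm,np.nanpercentile(E[m],[0,.5,1,2,98,99,99.5,100]).round(1),m.sum())
f("blk",.037,.043,275,298)
f("nest whole",.019,.024,256,315)
f("nest mid col",.019,.024,275,298)
f("floor",.009,.015,272,300)
```

```text
blk [408.2 408.3 408.5 408.6 467.5 468.  468.2 468.6] 2541
nest whole [396.1 396.2 396.2 396.3 478.1 479.6 480.  480.9] 4753
nest mid col [396.1 396.1 396.2 396.2 479.9 480.1 480.3 480.9] 922
floor [390.2 393.5 395.2 396.1 410.  410.1 410.1 410.2] 325
```

```bash
python3 -m creep '[{"x":0,"y":-0.0008,"z":0,"spin":0},{"x":0,"y":-0.0008,"z":-0.003,"spin":0},{"x":0,"y":-0.0008,"z":-0.005,"spin":0},{"x":0,"y":-0.0008,"z":-0.006,"spin":0},{"x":0,"y":-0.0008,"z":-0.0065,"spin":0},{"x":0,"y":-0.0008,"z":-0.0065,"spin":0}]'
```

```text
time: 6.6
ee_pos: [0.4758, 0.2227, 0.0496]
eef_rot: [0.754, 0.657, -0.0, -0.0]
ft_force: [-4.3, -1.9, 7.6]
width: 0.0296
```

Force came up by about 10 N, so the block is on the floor of the nest. I release it and lift clear, then move over the narrow block.

```bash
python3 -m creep '[{"x":0,"y":0,"z":0,"spin":0},{"x":0,"y":0,"z":0,"spin":0},{"x":0,"y":0,"z":0,"spin":0},{"x":0,"y":0,"z":0.03,"spin":0},{"x":0,"y":0,"z":0.08,"spin":0},{"x":0.02,"y":-0.067,"z":0.12,"spin":0},{"x":0.02,"y":-0.067,"z":0.12,"spin":0},{"x":0.02,"y":-0.067,"z":0.12,"spin":0},{"x":0.02,"y":-0.067,"z":0.12,"spin":0}]' 0.045
python3 - <<'E'
from h import *
c=shot("wrist");s=r.read_state();print(s["ee_pos"],s["width"])
cv2.imwrite("pics/8.png",cv2.resize(c["pixels"],(800,600)))
W=cloud(c);e=np.array([.9905,-.1375]);n=np.array([.1375,.9905])
z=W[...,2];N=W[...,:2]@n*1000;E=W[...,:2]@e*1000
for lo,hi in [(.010,.014),(.019,.025),(.031,.037),(.051,.056)]:
    m=(z>lo)&(z<hi)&(abs(N-250)<110)&(abs(E-438)<60)
    k,l,st,ce=cv2.connectedComponentsWithStats(m.astype(np.uint8),connectivity=4)
    for i in range(1,k):
        if st[i,4]>120:
            q=l==i;R=cv2.minAreaRect((W[q][:,:2]*1000).astype(np.float32))
            print(lo,"N",N[q].min().round(1),N[q].max().round(1),"E",E[q].min().round(1),E[q].max().round(1),np.round(R[0],1),np.round(R[1],1),round(R[2],1),"z",z[q].mean().round(4))
E
```

```text
time: 7.72
ee_pos: [0.495, 0.1571, 0.168]
eef_rot: [0.753, 0.658, -0.001, -0.0]
ft_force: [-0.3, 0.5, -0.2]
width: 0.0448
[0.49496633 0.15715966 0.16791754] 0.0450941932221747
0.01 N 204.2 230.2 E 405.9 471.8 [464.5 154.6] [25.9 66. ] 82.6 z 0.0117
0.01 N 268.5 303.6 E 405.7 471.8 [473.9 222.8] [34.9 66.4] 81.6 z 0.0116
0.01 N 333.3 360.0 E 406.3 471.9 [482.6 283. ] [26.7 65.6] 82.1 z 0.0115
0.019 N 186.2 248.4 E 396.8 480.1 [464.2 155. ] [62.1 83.2] 82.1 z 0.0216
0.019 N 254.1 316.6 E 396.6 480.9 [473.8 222.4] [62.6 84.2] 82.2 z 0.0215
0.019 N 321.7 360.0 E 396.5 480.7 [481.3 277.3] [38.3 84.2] 82.1 z 0.0213
0.031 N 207.3 227.8 E 408.6 468.2 [464.2 155.2] [20.5 59.7] 82.0 z 0.0336
0.031 N 269.7 300.0 E 409.1 468.0 [473.5 221.8] [30.3 58.9] 82.0 z 0.0334
0.051 N 275.9 293.3 E 417.9 435.3 [461.7 223.2] [17.2 17.5] 85.9 z 0.0532
0.051 N 209.1 225.9 E 430.0 447.2 [464.  155.1] [17. 17.] 37.4 z 0.0534
```

View pics/8.png

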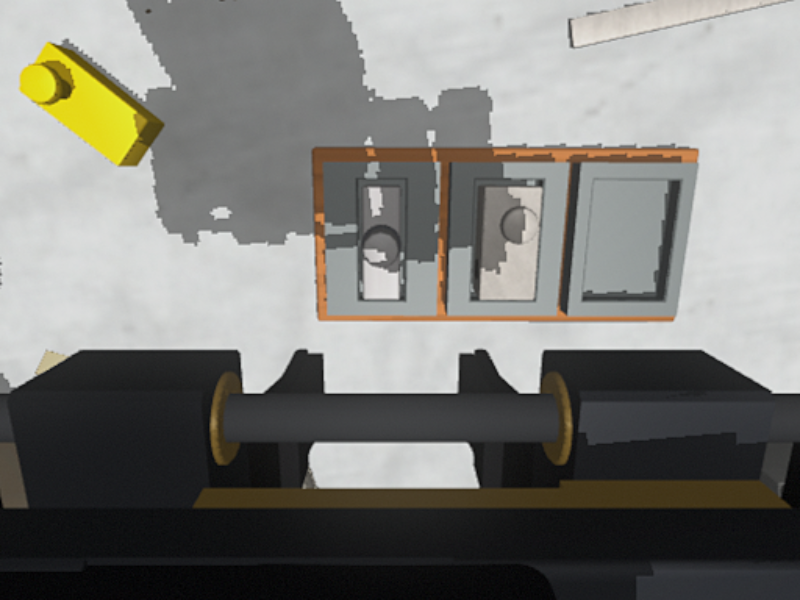

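The mid block is seated: centre (473.5, 221.8) against nest (473.8, 222.4), with its top at the same height as the narrow block's. The narrow block is at (464.2, 155.1). I grip it.

```bash
python3 -m creep '[{"x":-0.0296,"y":-0.0011,"z":0,"spin":0},{"x":-0.0296,"y":-0.0011,"z":-0.04,"spin":0},{"x":-0.0296,"y":-0.0011,"z":-0.08,"spin":0},{"x":-0.0296,"y":-0.0011,"z":-0.11,"spin":0},{"x":-0.0296,"y":-0.0011,"z":-0.118,"spin":0},{"x":-0.0296,"y":-0.0011,"z":-0.118,"spin":0},{"x":-0.0296,"y":-0.0011,"z":-0.118,"spin":0}]' && python3 -m creep '[{"x":0,"y":0,"z":0,"spin":0},{"x":0,"y":0,"z":0,"spin":0},{"x":0,"y":0,"z":0,"spin":0},{"x":0,"y":0,"z":0,"spin":0},{"x":0,"y":0,"z":0,"spin":0},{"x":0,"y":0,"z":0,"spin":0}]' 0.01 40 && python3 -m creep '[{"x":0,"y":0,"z":0.015,"spin":0},{"x":0,"y":0,"z":0.05,"spin":0},{"x":0,"y":0,"z":0.1,"spin":0},{"x":0,"y":0,"z":0.15,"spin":0},{"x":0,"y":0,"z":0.2,"spin":0},{"x":0,"y":0,"z":0.235,"spin":0},{"x":0,"y":0,"z":0.235,"spin":0},{"x":0,"y":0,"z":0.235,"spin":0}]'
```

```text
time: 8.65
ee_pos: [0.467, 0.1553, 0.0521]
eef_rot: [0.753, 0.658, 0.001, 0.0]
ft_force: [0.1, -0.6, 0.1]
width: 0.0449
time: 9.4
ee_pos: [0.4664, 0.1548, 0.0513]
eef_rot: [0.753, 0.657, 0.0, -0.0]
ft_force: [-0.5, -0.2, 3.4]
width: 0.0196
time: 10.4
ee_pos: [0.4658, 0.1544, 0.2854]
eef_rot: [0.754, 0.657, -0.001, -0.0]
ft_force: [-0.2, -0.2, -3.5]
width: 0.0196
```

The narrow block is held, with its underside at about 0.246 m. I carry it over the bottles, turning it into line with the rails.

```bash
python3 -m creep '[{"x":0,"y":-0.04,"z":0,"spin":0},{"x":0,"y":-0.09,"z":0,"spin":0},{"x":0,"y":-0.14,"z":0,"spin":0},{"x":0,"y":-0.19,"z":0,"spin":0},{"x":0,"y":-0.24,"z":0,"spin":0},{"x":0,"y":-0.29,"z":0,"spin":4},{"x":0,"y":-0.34,"z":0,"spin":10},{"x":0,"y":-0.39,"z":0,"spin":16},{"x":0.002,"y":-0.43,"z":0,"spin":22},{"x":0.002,"y":-0.444,"z":0,"spin":23.6},{"x":0.002,"y":-0.444,"z":0,"spin":23.6},{"x":0.002,"y":-0.444,"z":0,"spin":23.6}]' && python3 -m creep '[{"x":0,"y":0,"z":-0.05,"spin":0},{"x":0,"y":0,"z":-0.1,"spin":0},{"x":0,"y":0,"z":-0.14,"spin":0},{"x":0,"y":0,"z":-0.16,"spin":0},{"x":0,"y":0,"z":-0.16,"spin":0},{"x":0,"y":0,"z":-0.16,"spin":0}]'
cat > m.py <<'E'
from h import *
import sys
c=shot("wrist");s=r.read_state();q=s["eef_rot"];print(s["ee_pos"],s["width"],"yaw",np.degrees(2*np.arctan2(q[1],q[0])))
cv2.imwrite(sys.argv[1],cv2.resize(c["pixels"],(800,600)))
W=cloud(c);zb=s["ee_pos"][2]-.0513+.012+.022
z=W[...,2];x=W[...,0];y=W[...,1]
print("blocktop",zb)
for nm,lo,hi,rad in [("rail",.036,.044,.12),("block",zb-.004,zb+.004,.06),("knob",zb+.016,zb+.024,.06)]:
    m=(z>lo)&(z<hi)&(np.hypot(x-.467,y+.29)<rad)
    k,l,st,ce=cv2.connectedComponentsWithStats(m.astype(np.uint8),connectivity=4)
    for i in range(1,k):
        if st[i,4]>100:
            R=cv2.minAreaRect((W[l==i][:,:2]*1000).astype(np.float32))
            print(nm,st[i],np.round(R[0],1),np.round(R[1],1),round(R[2],1),"z",z[l==i].mean().round(4))
E
python3 m.py pics/9.png
```

```text
time: 11.9
ee_pos: [0.4682, -0.2882, 0.2853]
eef_rot: [0.603, 0.798, -0.0, -0.001]
ft_force: [-0.4, 0.1, -2.6]
width: 0.019
time: 12.65
ee_pos: [0.469, -0.289, 0.1271]
eef_rot: [0.603, 0.798, 0.0, 0.001]
ft_force: [0.3, 0.0, -1.0]
width: 0.0193
[ 0.46910305 -0.28916186  0.12731112] 0.019793917848703522 yaw 105.84900748015572
blocktop 0.11001111891171853
rail [ 209  105   23  121 2373] [ 446.7 -316.9] [83.1 14.2] 15.7 z 0.0395
rail [ 271  105   23  130 2473] [ 438.4 -275.5] [89.7 14.1] 15.9 z 0.0394
block [ 212  185   76   67 2289] [ 453.1 -294.2] [32.5 37. ] 16.5 z 0.1095
block [231 284  38  14 525] [ 491.2 -283.3] [ 9.1 19.5] 13.8 z 0.1092
knob [201 242  27  10 174] [ 463.2 -306.7] [11.2  2.2] 85.7 z 0.1299
knob [233 242  35  10 238] [ 459.9 -291.9] [ 4.4 15.2] 14.9 z 0.1283
knob [272 242  27  10 170] [ 455. -278.] [ 2.2 11.2] 34.0 z 0.1297
```

View pics/9.png

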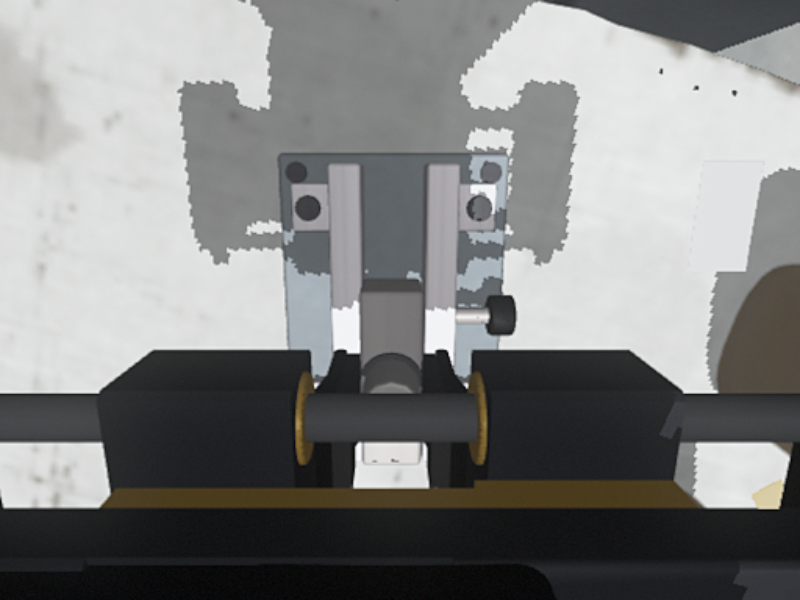

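The block is in line over the gap: 0.7 mm off across and about 1.6 mm along. I correct both and lower it to about 11 mm above the rails.

```bash
python3 -m creep '[{"x":0.0013,"y":0.0011,"z":0,"spin":0},{"x":0.0013,"y":0.0011,"z":-0.015,"spin":0},{"x":0.0013,"y":0.0011,"z":-0.028,"spin":0},{"x":0.0013,"y":0.0011,"z":-0.034,"spin":0},{"x":0.0013,"y":0.0011,"z":-0.0365,"spin":0},{"x":0.0013,"y":0.0011,"z":-0.0365,"spin":0},{"x":0.0013,"y":0.0011,"z":-0.0365,"spin":0},{"x":0.0013,"y":0.0011,"z":-0.0365,"spin":0},{"x":0.0013,"y":0.0011,"z":-0.0365,"spin":0}]'
python3 m.py pics/10.png
python3 - <<'E'
from h import *
c=shot("scene");cv2.imwrite("pics/11.png",cv2.resize(c["pixels"][100:384,180:420],(700,600+0)))
W=cloud(shot("top"));z=W[...,2]
for nm,x0,y0 in [("A",.431,-.095),("B",.566,-.108)]:
    m=(z>.185)&(z<.215)&(np.hypot(W[...,0]-x0,W[...,1]-y0)<.04);print(nm,m.sum(),W[m].mean(0).round(3) if m.any() else "hidden")
E
```

```text
time: 13.82
ee_pos: [0.4697, -0.2882, 0.0897]
eef_rot: [0.603, 0.798, 0.0, 0.0]
ft_force: [0.1, -0.5, -2.0]
width: 0.0196
[ 0.46970591 -0.28815178  0.08968714] 0.01930576183439882 yaw 105.82255647214991
blocktop 0.07238713895474169
rail [ 200  103   28  141 3115] [ 445.7 -317. ] [81.2 14.2] 15.8 z 0.0395
rail [ 274  103   28  144 3149] [ 435.8 -276.1] [84.3 14.2] 15.7 z 0.0394
block [ 212  185   76   67 2300] [ 454.3 -293.3] [33.3 37.1] 16.7 z 0.0721
block [231 284  38  14 526] [ 492.2 -282.5] [ 9.  19.5] 17.5 z 0.0719
knob [202 241  27  11 176] [ 464.1 -305.7] [11.   2.7] 85.3 z 0.0922
knob [233 242  35  10 245] [ 460.6 -291.1] [ 4.8 15.2] 15.1 z 0.0909
knob [271 242  28  10 178] [ 455.7 -277.4] [ 3.  11.3] 36.0 z 0.0923
A 114 [ 0.432 -0.095  0.2  ]
B 112 [ 0.566 -0.108  0.2  ]
```

View pics/11.png

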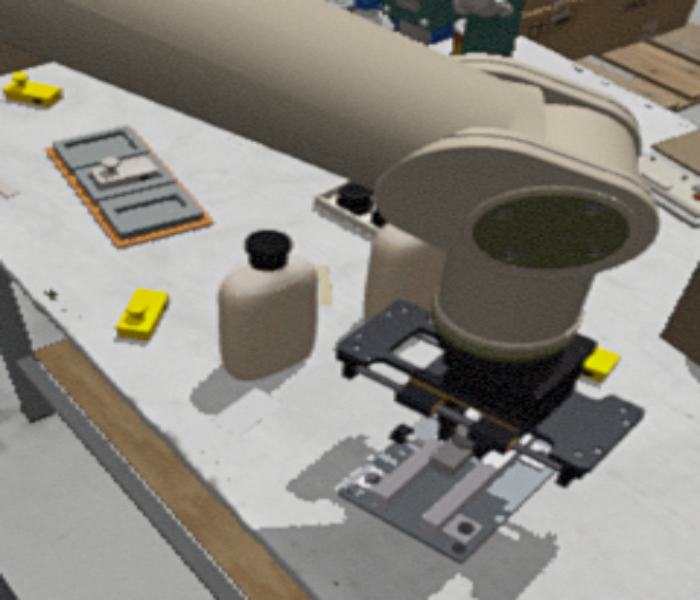

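The scene view shows the mid block in the middle nest, the bottles standing where they were, and the narrow block held level above the rails. Across it is off by about 0.5 mm, along by about 1 mm, and the underside is about 10 mm above the rails, so I hand in.

```bash
python3 -c "
from bench import r
print(r.close_job())"
```

```text
the job is handed in; nothing more can be done
None
```

I put the wider block back in its own nest and released it. I then carried the narrow block over the bottles and handed the job in with it held over the jig, at 13.8 s of the 56 s allowed. The hand-in reports no verdict, so what follows is my own measurement.

- **Wider block:** it sits in the middle nest, whose pocket floor measured about 35 × 66 mm. Its centre is within 1 mm of the nest's, and its top is level with the narrow block's, so it is right down. The final scene picture still shows it there.
- **Narrow block:** it crossed the bottles with its underside at about 0.246 m. It is now held level about 10 mm above the rail tops, about 0.5 mm off centre across the gap and 1 mm along it. Its yaw matches the rails to within about 0.2°.
- **Bottles and glue can:** both bottle caps measured the same at the end as at the start. I did not measure the glue can again; the path stayed well clear of it.

My first set of move commands was refused because the rows lacked some keys, but nothing moved. The camera and arm positions disagreed by about 1 mm, so I aligned each placing using camera measurements alone.

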